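# Put the stamp tray away

### The arm

A 6-joint arm with a two-finger parallel gripper is mounted at the origin on the work surface. World frame = base frame: x ahead of the robot, y to its left, z up, the work surface at z = 0. Lengths are in m, angles in rad, forces in N, time in s.
With the tool pointing down it reaches from about 0.275 to 0.875 m from the base axis. Payload 12.5 kg.
Tool frame: the origin (TCP) lies at the very end of the fingers, on their centre line; the grasp point (between the pads) lies 19 mm behind it; x points along the fingers, y is the direction in which the jaws open and shut, and the axes are right-handed (so a half turn about x gives the same grasp; the last joint's range is limited). The gripper opens to 85 mm and grips with 20 to 120 N. Pads are 22 mm wide; open, the fingers measure 114 mm over their backs; the gripper's body (76 mm by 85 mm) begins 54 mm behind the grasp point. The pads swing forward as they close: fully open they stand 13 mm farther back than shut.
Start: joints at [1.214, 0.351, 1.652, -0, 1.139, -0.085], TCP at [0.148, 0.53, 0.231] pointing down, gripper open.
Joint ranges: [-2.75, 2.75], [-0.79, 2.1], [0.01, 2.65], [-1.57, 4.71], [0.07, 3.14], [-2.87, 2.87]. Speed limits (rad/s): [2.22, 2.22, 2.79, 3.14, 3.14, 3.14].

### API

Orientations are given as a 3x3 rotation matrix whose columns are the frame's x, y, z axes.
In Python, from bench import manip gives the robot as it stands. Calls block until the motion is done:
- manip.move_ptp(position, orientation): joint-space move of the TCP to a pose.
- manip.move_l(position, attitude=None, max_speed=0.15): straight line of the TCP; attitude=None keeps the orientation; max_speed is the mean speed in m/s.
- manip.move_j(angles): joint-space move.
- manip.set_gripper(opening, effort=None): opening from 0.0 (shut) to 1.0 (fully open); effort is the grip in N (None keeps the last); returns when the fingers have stopped.
- manip.dwell(seconds).
- manip.inverse_kinematics(position, orientation): joint angles nearest the present ones, or None.
- manip.grab_frame(name): name is "side" or "top" or "wrist"; returns (picture, depth): 480x640x3 uint8, red, green, blue; 480x640 float32, m along the optical axis (not along the pixel's ray), 0 where there is no reading.
- manip.get_calibration(name): a dict with "camera_matrix" (3x3 intrinsics, pixels), "R" (3x3) and "t" (3): a world point X has camera coordinates R X + t. Camera axes: x right, y down, z forward; pixel columns grow to the right and rows downward; lengths in m; the calibration is good to about 2 mm. A picture is of the moment at which its call begins: read the wrist's pose just before it. get_calibration takes no time and is no camera call; for the wrist camera it gives the pose at the moment of the call.
A pose or a line that the arm cannot do raises manip.Unreachable and nothing moves.
- manip.sign_off(): hands the job in, once; it reports no verdict.
Trained networks look in the newest picture that a camera, given by its name, has taken for a name from the list of things; names that differ only in an ending like _2 or _b are one class to them, and where a whole thing is asked for, a point or a joint stands for the part that bears it (a point fixed in the world has none). Each returns a list of dicts, best first, with "confidence" (0 to 1); they miss things now and then, are a little off and sometimes report something else, mostly with a low value. They report only what shows in the picture. A call takes as long as a camera call.
- manip.look_for(camera, name): "at" ([x, y, z] in m, in world coordinates, good to about 4 mm: the middle of the surface that is visible of it).
Readings, each from a call of its own:
- manip.current_time(): time.
- manip.current_qpos(): joint angles.
- manip.current_joint_vel(): joint speeds.
- manip.current_joint_torque(): joint torques, N m.
- manip.current_ee_pos(): TCP position.
- manip.current_tcp_rot(): TCP orientation.
- manip.current_force(): force on the tool from outside, world axes, zero at the start.
- manip.current_ft_torque(): the same for the moment, N m.
- manip.current_grip_width(): opening from 0.0 (shut) to 1.0 (fully open).
Only numpy, scipy, OpenCV 4.12 (cv2) and the standard library are available. Lean on these libraries where they do the work, as an engineer would, in place of code of your own. Each camera call takes 0.05 s, during which the arm holds its last target.

### The job

Two tray units on the office desk stand open, each tray locked at full extension by its release lever. Press down the release lever of the tray that holds the wooden-handled stamps while that tray is still out, then push that tray fully home. Leave the tray of index cards standing fully open.

Things in the scene. Friction and masses are not known exactly. Their poses are not given: they have to be found in the camera images.
- stamp_unit: Fixed grey steel desk unit, case 190x190, 105 high (mm); its tray holds 3 wooden-handled stamps. A twin unit, with upright index cards, stands beside it, left or right. Origin: centre of the case's underside; x is the way the tray closes, y left when facing the tray front, z up. Case front face x=-95, with a top rail at z 83 to 101. Tray walls reach z=50, stamps z=68 at y 13 to 57.
- stamp_tray (a joint): How far the stamp tray is out, m: 0 home, about 0.13 out (start). In stamp_unit's frame its flat front panel spans y -95 to 95, z 5 to 82 mm, outer face at x = -107 mm - joint (-237 out, -107 home). Lever up: it gives only 6 to 10 mm, then the lever's tooth meets the rail. Lever down: slides freely, 2.5 N friction, no spring, stays where left.
- stamp_lever (a joint): Release lever, rad: 0 up, 0.42 down at its stop; free from 0.24. Stays where left. Black ridged paddle 78x32 mm on the tray's right, by the case. In stamp_unit's frame, tray 0.13 out (it moves with the tray): hinge x=-182, y=-63, z=70 mm; level top z=73 to x=-104, ending in a 6 mm thick tooth up to z=98. Press down at x=-137, y=-63: about 3 N, 18 mm to the stop.
- card_tray (a joint): How far the card tray of the twin unit is out, m: about 0.13 fully out (start), to be left so.

How it is judged:
On the way:
1. the stamp tray's release lever is pressed down (beyond 0.24 rad) while the tray is still out (over 110 mm) (value of joint stamp_lever above 0.24 rad and value of joint stamp_tray above 0.11 m), for 0.1 s.
At the end, for the whole second after the job is handed in: the stamp tray is home to within 10 mm and the card tray is still out (over 115 mm) (value of joint stamp_tray below 0.01 m and value of joint card_tray above 0.115 m); the robot touches nothing.
It fails at once if the card tray is pushed in (115 mm or less out) (value of joint card_tray below 0.115 m).
It also fails if it takes over 38 s, if anything falls off the work surface, if the arm or the gripper's body presses on something with over 40 N, if the wrist force passes 120 N, or if a joint passes its speed limit or range.

## Working session

There is one attempt and no reset: what is moved stays moved. The work goes in short steps, each a Python script; the robot and the scene stay as the last script left them, time stands still between calls to the robot, and variables do not carry over. Pictures are saved under pics/ and viewed, and the job is handed in when it is done.

```bash
mkdir -p pics; ls; python3 - <<'E'
from bench import manip
import cv2,numpy as np
for n in ("side","top"):
    p,d=manip.grab_frame(n); cv2.imwrite(f"pics/{n}0.png",p[:,:,::-1]); np.save(f"pics/{n}0d.npy",d)
    c=manip.get_calibration(n); np.savez(f"pics/{n}cal.npz",**{k:np.array(v) for k,v in c.items() if k in("camera_matrix","R","t")})
    for t in ("stamp_unit","stamp_tray","stamp_lever","card_tray"):
        print(n,t,[(np.round(r["at"],3),round(r["confidence"],2)) for r in manip.look_for(n,t)])
print(manip.current_time())
E
```

```text
pics
side stamp_unit [(array([0.673, 0.14 , 0.087]), 0.59)]
side stamp_tray [(array([0.496, 0.173, 0.052]), 0.91)]
side stamp_lever []
side card_tray [(array([ 0.492, -0.196,  0.06 ]), 0.94)]
top stamp_unit [(array([0.646, 0.19 , 0.108]), 0.84)]
top stamp_tray [(array([0.525, 0.206, 0.024]), 0.81)]
top stamp_lever [(array([0.552, 0.131, 0.074]), 0.88)]
top card_tray [(array([ 0.514, -0.182,  0.031]), 0.82)]
0.5
```

View pics/top0.png

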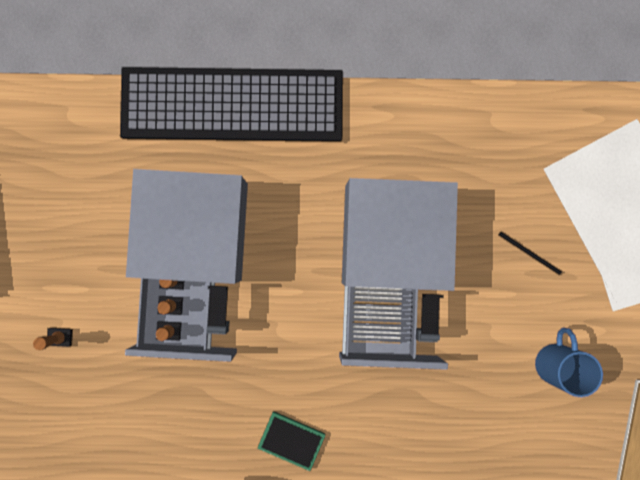

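View pics/side0.png

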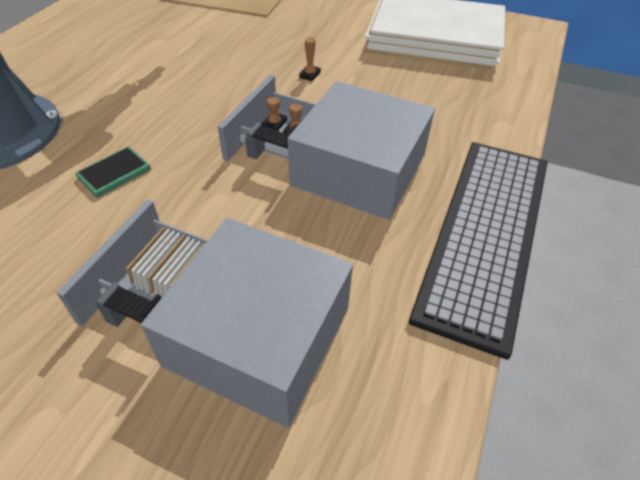

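Top view: the stamp tray is in the left unit (stamps at px ~(168,310), lever ~(218,308), case roof corners (134,170) to (240,283)). The card unit is on the right, around (400,270). I'll fit the stamp unit's pose from the depth of its roof.

```bash
cat > h.py <<'E'
import numpy as np,cv2
def pts(n,tag="0"):
    c=np.load(f"pics/{n}cal.npz");d=np.load(f"pics/{n}{tag}d.npy");K=c["camera_matrix"]
    v,u=np.mgrid[:480,:640]
    P=np.stack([(u-K[0,2])/K[0,0]*d,(v-K[1,2])/K[1,1]*d,d],-1)
    W=(P-c["t"])@c["R"]; W[d==0]=np.nan
    return W
E
python3 - <<'E'
from h import *
W=pts("top")
print(np.load("pics/topcal.npz")["R"])
def rect(m):
    m=cv2.morphologyEx(m.astype(np.uint8),cv2.MORPH_OPEN,np.ones((3,3)))
    n,l,s,c=cv2.connectedComponentsWithStats(m); 
    for i in range(1,n):
        if s[i,4]>150:
            q=W[l==i]; r=cv2.minAreaRect(q[:,:2].astype(np.float32)); print(s[i],np.round(r[0],4),np.round(r[1],4),round(r[2],2),np.round(np.median(q[:,2]),4))
print("roof");rect((W[...,2]>.095)&(W[...,2]<.125))
print("z .06-.09");rect((W[...,2]>.060)&(W[...,2]<.095))
E
```

```text
[[ 0.01178609 -0.99991197  0.00609495]
 [-0.99943312 -0.01197225 -0.0314659 ]
 [ 0.0315361  -0.00572063 -0.99948624]]
roof
[  126   168   116   115 11857] [0.6979 0.1874] [0.1911 0.1905] 87.13 0.1051
[  345   178   113   112 11758] [ 0.6884 -0.1941] [0.191  0.1904] 88.4 0.105
z .06-.09
[207 288  21  46 805] [0.5472 0.131 ] [0.0342 0.0845] 86.34 0.0728
[419 293  21  49 830] [ 0.5385 -0.2524] [0.0344 0.0882] 87.41 0.0724
[549 329  29  61 532] [ 0.4682 -0.4923] [0.0312 0.1082] 72.3 0.0789
[ 33 336  19  14 207] [0.4876 0.4425] [0.0238 0.0233] 74.62 0.0839
[125 347 108  14 946] [0.4692 0.1979] [0.19  0.013] 87.15 0.0812
[570 354  31  42 470] [ 0.4389 -0.5286] [0.0391 0.0748] 66.82 0.0795
[341 356 107  13 929] [ 0.4575 -0.1869] [0.1893 0.0134] 88.45 0.081
```

```bash
cat >> h.py <<'E'
yaw=np.radians(-2.85); C=np.array([.6979,.1874,0])
ex=np.array([np.cos(yaw),np.sin(yaw),0]); ey=np.array([-ex[1],ex[0],0]); ez=np.array([0,0,1.])
def L(x,y,z): return C+x*ex+y*ey+z*ez
def Rt(s=1): return np.stack([-ez,s*ey,np.cross(-ez,s*ey)],1)
E
python3 - <<'E'
from bench import manip
from h import *
Rc=np.array(manip.current_tcp_rot()); print(np.round(Rc,2))
s=1 if Rc[:,1]@ey>0 else -1
manip.set_gripper(0.0)
manip.move_ptp(L(-.137,-.063,.16),Rt(s))
manip.move_l(L(-.137,-.063,.080),max_speed=.1)
f0=np.array(manip.current_force()); print(f0,manip.current_time())
for z in (.070,.066,.062,.059,.057,.055,.053,.051):
    manip.move_l(L(-.137,-.063,z),max_speed=.03)
    f=np.array(manip.current_force())-f0; print(z,np.round(manip.current_ee_pos(),4),np.round(f,1))
    if f[2]>15: break
manip.dwell(.2)
p,d=manip.grab_frame("side"); cv2.imwrite("pics/side1.png",p[:,:,::-1])
print(s,manip.current_time())
E
```

```text
[[-0.    0.27  0.96]
 [-0.    0.96 -0.27]
 [-1.   -0.   -0.  ]]
[0.26312657 0.22868296 0.19497867] 4.2917
0.07 [0.5577 0.1313 0.0698] [-0.2 -0.8  0.1]
0.066 [0.5578 0.1313 0.0658] [-0.3 -0.5 -0.6]
0.062 [0.5578 0.1313 0.0617] [-0.5 -0.1 -0.1]
0.059 [0.5579 0.1313 0.0588] [-0.7 -0.3  0.1]
0.057 [0.558  0.1313 0.057 ] [ 0.2 -0.3  1.6]
0.055 [0.559  0.1313 0.0564] [-1.9 -2.2 14.3]
0.053 [0.5604 0.1313 0.056 ] [-0.9 -2.9 27.7]
1 6.5917
```

View pics/side1.png

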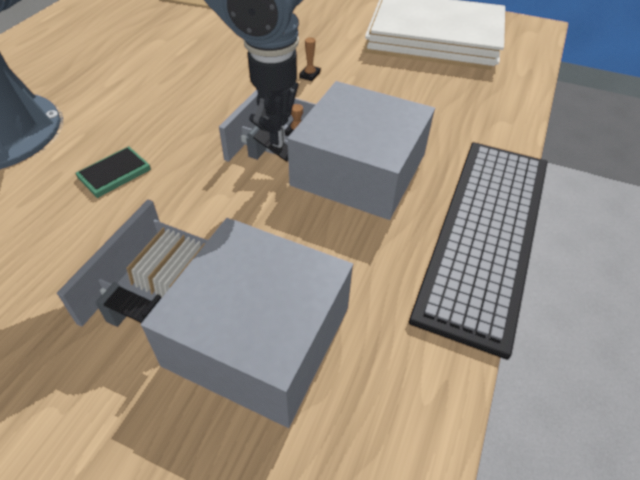

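The fingers (px ~(275,140)) are on the stamp lever. A firm stop at z≈0.056, about 16 mm down, fits the full lever travel. Next I lift off, check the lever by depth, and move in front of the panel.

```bash
python3 - <<'E'
from bench import manip
from h import *
manip.move_l(L(-.137,-.063,.15),max_speed=.15)
manip.move_l(L(-.275,0,.15),max_speed=.2)
p,d=manip.grab_frame("top"); cv2.imwrite("pics/top2.png",p[:,:,::-1]); np.save("pics/top2d.npy",d)
p,d=manip.grab_frame("side"); cv2.imwrite("pics/side2.png",p[:,:,::-1]); np.save("pics/side2d.npy",d)
for n in("top","side"):
    W=pts(n,"2")-C; x=W@ex;y=W@ey;z=W[...,2]
    for xl in(-.175,-.16,-.145,-.13,-.115,-.105):
        m=(abs(x-xl)<.005)&(abs(y+.063)<.012)&(z>.02); print(n,xl,m.sum(),np.round(np.median(z[m]),4) if m.any() else None)
print(manip.current_time())
E
```

```text
top -0.175 81 0.0744
top -0.16 80 0.0655
top -0.145 76 0.0589
top -0.13 77 0.0518
top -0.115 68 0.0453
top -0.105 63 0.0573
side -0.175 70 0.0737
side -0.16 62 0.0649
side -0.145 62 0.0585
side -0.13 63 0.0517
side -0.115 38 0.0459
side -0.105 0 None
8.4
```

View pics/side2.png

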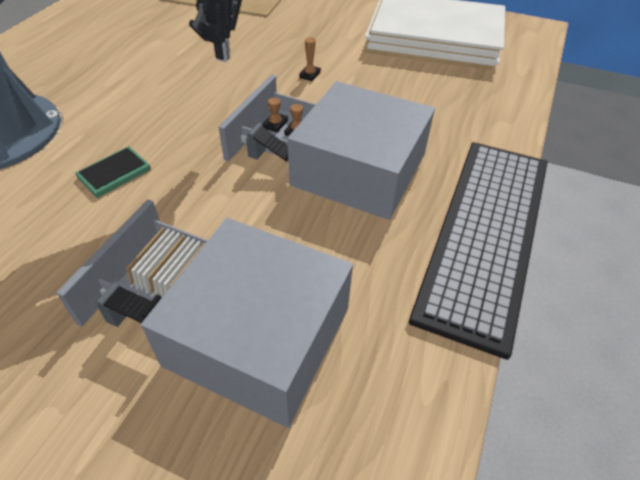

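The lever slopes down to about 0.42 rad (px ~(270,143)) and the tray is still out. Now I push.

```bash
python3 - <<'E'
from bench import manip
from h import *
manip.move_l(L(-.275,0,.055),max_speed=.12)
f0=np.array(manip.current_force())
for x in (-.255,-.235,-.21,-.185,-.16,-.14,-.130,-.125,-.121,-.118,-.116,-.114,-.112):
    manip.move_l(L(x,0,.055),max_speed=.06)
    f=np.array(manip.current_force())-f0; print(x,np.round((np.array(manip.current_ee_pos())-C)@ex,4),np.round(f,1))
    if f@ex<-15: break
print(manip.current_time())
manip.move_l(L(-.2,0,.055),max_speed=.1)
manip.move_l(L(-.28,0,.15),max_speed=.15)
for n in("top","side"):
    p,d=manip.grab_frame(n); cv2.imwrite(f"pics/{n}3.png",p[:,:,::-1]); np.save(f"pics/{n}3d.npy",d)
W=pts("top","3")
for c,nm in((C,"stamp"),(np.array([.6884,-.1941,0]),"card")):
    Q=W-c;x=Q@ex;y=Q@ey;z=Q[...,2]
    m=(z>.074)&(z<.09)&(abs(y)<.09)&(x<-.098)&(x>-.26); m&=(y>0)
    print(nm,m.sum(),np.round(np.percentile(x[m],[2,50,98]),4) if m.any() else 0)
print(manip.current_time())
E
```

```text
-0.255 -0.2548 [-0.6  1.2 -0.4]
-0.235 -0.2346 [-0.3  1.1 -1.2]
-0.21 -0.2096 [-0.7  1.6 -1.7]
-0.185 -0.1847 [-0.7  0.8 -1.3]
-0.16 -0.1597 [-1.   0.8 -1.1]
-0.14 -0.1396 [-0.3  1.1 -1. ]
-0.13 -0.1297 [-0.5  0.3 -0.9]
-0.125 -0.1248 [ 0.1  0.9 -0.5]
-0.121 -0.1207 [ 0.1  0.8 -0.8]
-0.118 -0.119 [-7.2  0.7  3.1]
-0.116 -0.119 [-19.3   2.3  10.4]
13.8083
stamp 255 [-0.1069 -0.1025 -0.0982]
card 371 [-0.2378 -0.2313 -0.2255]
15.875
```

View pics/top3.png

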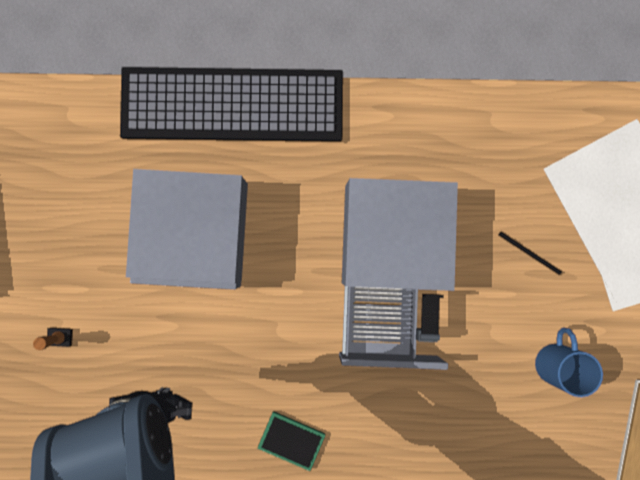

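The left (stamp) tray is flush against its case (panel at px row ~285). The card tray is still out (panel at row ~360), and the arm is clear.

```bash
python3 -c "
from bench import manip
print(manip.current_force()); manip.sign_off()"
```

```text
[-0.51432467  0.28678675 -0.42209827]
the job is handed in; nothing more can be done
```

The stamp tray is home and the card tray is still fully open; I handed the job in at about 16 s of the 38 s allowed.

- **Lever:** I pressed the stamp tray's release lever with shut fingers until it met its stop. Depth images then showed it sloping at about 0.42 rad, with the tray still out.
- **Push:** I pushed the tray's front panel until it met a firm stop, with about 19 N on the tool, then backed the arm off.
- **Last checks:** Depth put the stamp panel's outer face at x = -107 mm, which is home. The card panel was at about -238 mm, still about 0.13 m out. The arm was clear of everything, with roughly 0 N on the tool. No check failed or disagreed, but the hand-in reports no verdict.

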